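Index the banding wheel a quarter turn and lock it

TASK

The bowl on the indexed banding wheel is to be carved in quarters, counted from the red lug: push the wheel round anticlockwise (seen from above) until the red lug clicks in at the pointer, then count on three clicks, letting the wheel settle in each, and do not run on past the third. Then fold the locking pawl over and press it fully home in its gap between the lugs. The bowl must stay centred on the wheel and the things lying around must stay where they are.

Things in the scene. Friction and masses are not known exactly. Their poses are not given: they have to be found in the camera images.
- stand: Grey-green cast stand of an indexed banding wheel (potter's turntable), fixed to the bench. Origin: on the wheel's vertical axis at bench height. Azimuths are about this axis, anticlockwise from the stand's own +x: the pointer is at 180 deg (roughly towards the robot), the locking pawl at -105 deg (robot's right). Only the cheeks of the pawl's post rise above 115 mm (to 118 mm).
- head (a joint): Angle of the wheel's cream head, rad, positive anticlockwise seen from above, 0 with the red lug at the pointer; n clicks past it is n x 0.5236. It starts one or two clicks short of the pointer (-0.52 or -1.05). Disc 105 mm in radius with 12 rounded finger lugs, 30 deg apart, round its rim; disc and lugs are 14 mm thick, top face 115 mm above the bench. 1.6 kg, turns endlessly.
- wheel_centre (a point): Centre of the head's top face, on the axis, 115 mm above the bench. A hidden sprung plunger gives 12 clicks a turn, each with a lug at the pointer. Pushed along the rim at a lug, about 6 N leaves a click; half-way (15 deg) it goes over the crest and the head runs on by itself into the next click; let go sooner, it springs back; a push carried on takes it through the next click too.
- red_lug (a point): Top of the one red lug, on the centre of its round end, 118 mm from the axis and 115 mm above the bench. All lugs are alike: 20 mm wide, round end 10 mm in radius, reaching 128 mm from the axis; 101 to 115 mm above the bench with open air below; the gaps between lugs are 41 mm wide at 118 mm from the axis, open outward.
- pointer_tip (a point): Tip of the fixed white pointer, 133 mm from the axis, 115 mm above the bench. Its post, 148 to 166 mm from the axis, is 18 mm wide and ends below the tip's height.
- pawl (a joint): Angle of the steel locking pawl, rad: 0 = open, standing up, leaning 15 deg outward from the wheel (starts within 0.2 of that); grows as it is folded inward; 1.83 = home, lying level and pointing at the axis, its 33 mm wide tooth down between two lugs. On a lug it stops 0.4 rad short. The hinge is stiff (about 2 N at the grip): the pawl stays where it is left.
- pawl_pivot (a point): Hinge of the pawl, 156 mm from the axis at azimuth -105 deg of the stand, 108 mm above the bench. The hinge pin is level and square to the radius. The pawl's tooth is 40 mm from the hinge along the lever.
- pawl_grip (a point): Middle of the black grip (26 x 18 x 10 mm) near the free end of the pawl, 57 mm along it from the hinge. The lever is a steel bar 12 mm wide, 8 mm thick, ending 70 mm from the hinge with the grip. When the pawl is home the grip's middle is 99 mm from the axis and 121 mm above the bench, its upper face at 126 mm.
- bowl_centre (a point): Centre, half-way up, of the brown leather-hard bowl standing loose, foot upwards, on the middle of the wheel: 104 mm across at the rim below, 60 mm high, foot 58 mm across, its top 175 mm above the bench. About 0.35 kg.
- dry_bowl_centre (a point): Bystander: middle of an open pale clay bowl, 110 mm across, 62 mm high, standing on the bench.
- slip_jar_centre (a point): Bystander: middle of a closed jar, 64 mm across, 85 mm high.
- loop_tool_centre (a point): Bystander: middle of a trimming tool with wooden handle and steel loop, 165 mm long, 16 mm high, lying on the bench.
- rib_centre (a point): Bystander: middle of a wooden rib, a flat plate about 84 mm across and 6 mm thick, lying on the bench.
There are look-alikes about, which are no part of the job. Leave any blue or yellow look-alike of the part that bears bowl_centre alone.

How it is judged:
On the way, in this order (a step that is already met when the one before it is completed fails the run):
1. the red lug rests in its click at the pointer (value of joint head between -0.06 and 0.06 rad and velocity of joint head between -0.1 and 0.1 rad/s), for 0.2 s.
2. then the wheel rests in the first click past it (value of joint head between 0.464 and 0.584 rad and velocity of joint head between -0.1 and 0.1 rad/s), for 0.2 s.
3. then in the second (value of joint head between 0.987 and 1.107 rad and velocity of joint head between -0.1 and 0.1 rad/s), for 0.2 s.
4. then in the third (value of joint head between 1.511 and 1.631 rad and velocity of joint head between -0.1 and 0.1 rad/s), for 0.2 s.
5. then the locking pawl is folded over and pressed home (value of joint pawl above 1.75 rad), for 0.2 s.
At the end, for the whole second after the job is handed in: The wheel is at rest in the third click past the pointer (within 0.06 rad of 1.571), the pawl is home (above 1.75 rad), the bowl stands upright on the wheel within 12 mm of its centre, and the four bystanders are within 20 mm of where they were (value of joint head between 1.511 and 1.631 rad and value of joint pawl above 1.75 rad and horizontal distance between bowl_centre and wheel_centre below 0.012 m and angle between bowl_centre's own z axis and vertical below 0.1 rad and height (world z) of bowl_centre above 0.138 m and distance of each of dry_bowl_centre, slip_jar_centre, loop_tool_centre, rib_centre from where it was at the start of the episode below 0.02 m); the robot touches nothing.
It fails at once if the wheel is run on past the third click (value of joint head above 1.87 rad).
It fails at once if the bowl is tipped or pushed well off centre (angle between bowl_centre's own z axis and vertical above 0.35 rad or horizontal distance between bowl_centre and wheel_centre above 0.025 m).
It fails at once if a bystander is knocked about (distance of any of dry_bowl_centre, slip_jar_centre, loop_tool_centre, rib_centre from where it was at the start of the episode above 0.04 m).
It also fails if it takes over 72 s, if anything falls off the work surface, if the arm or the gripper's body presses on something with over 40 N, if the wrist force passes 120 N, or if a joint passes its speed limit or range.

ROBOT

A 6-joint arm with a two-finger parallel gripper is mounted at the origin on the work surface. World frame = base frame: x ahead of the robot, y to its left, z up, the work surface at z = 0. Lengths are in m, angles in rad, forces in N, time in s.
With the tool pointing down it reaches from about 0.3 to 0.875 m from the base axis. Payload 6.4 kg.
Tool frame: the origin (TCP) lies midway between the tips of the shut fingers; the grasp point (between the pads) lies 19 mm behind it (ctrl.tcp_to_grasp is the distance from the TCP to the grasp point, in m); z points along the fingers, y is the line along which they close (so a half turn about z gives the same grasp; the last joint's range is limited). The gripper opens to 88 mm and grips with 3 to 60 N. Pads are 18 mm wide; open, the fingers measure 123 mm over their backs; the gripper's body (75 mm by 187 mm) begins 45 mm behind the grasp point.
Start: joints at [-0.206, 0.181, 1.607, -0, 1.354, -0.206], TCP at [0.575, 0, 0.239] pointing down, gripper open.
Joint ranges: [-2.99, 2.99], [-0.89, 2.07], [0.3, 2.58], [-1.14, 4.28], [0, 2.63], [-3.12, 3.12]. Speed limits (rad/s): [2.57, 2.57, 3.01, 3.14, 3.14, 3.14].

INTERFACE

Orientations are given as [roll, pitch, yaw] about the fixed x, y, z axes, in that order (R = Rz(yaw) Ry(pitch) Rx(roll)).
In Python, from plant import ctrl, camera gives the robot as it stands.
- The arm moves only by the tool jog_arm, never from a script. Its argument "motion" is one flat list of numbers, 5 for each row, row after row: the opening, from 0 (shut) to 1 (fully open), then the shift along the tool's x, y, z in units of 30 mm (1.0 is 30 mm), then the turn about the tool's z in units of 90 degrees (1.0 is 90 degrees). In form: [grip, x, y, z, yaw, grip, x, y, z, yaw, ...]. A call has 1 to 5 rows; each row shifts and turns the commanded pose from where the row before left it, along the tool's axes as they then stand; what a row does not reach is not made up. A row lasts 1/12 s, in which the tool goes at most 41.7 mm and 7.16 degrees, less where a joint would pass 70% of its speed; a pose out of reach is approached as far as the arm can. A call with a number of a shift or a turn outside -1 to 1 is refused whole. A call with a gripper value outside its range is refused whole. The fingers move at their own pace and stop on an object; "squeeze" is the grip in N (left out, the last holds). Time passes only in rows, so rows that do not move let the fingers close. It gives the time, the measured TCP pose, the force, the opening and the grip force at its end, in the units of the state.
- ctrl.sense(): the state, without advancing time (a new reading comes with each control period).
- camera(name): name is "scene" or "side" or "wrist"; returns a dict with "frame" (420x560x3 uint8, red, green, blue), "intrinsics" (3x3 intrinsics, pixels), "eye" and "rotation" of the camera in the world. Camera axes: x right, y down, z forward; pixel columns grow to the right and rows downward; lengths in m; the calibration is good to about 2 mm. The wrist camera is an equidistant fisheye: a pixel r from the principal point sees the ray r / f radians off the axis. A picture is of the moment at which its call begins. There is no depth.
- ctrl.job_done(): hands the job in; it is judged then, once.
The state is a dict: "clock": time; "joint_pos": joint angles; "qvel": joint speeds; "effort": joint torques, N m; "position": TCP position; "ee_rot": TCP orientation; "ft_force": force on the tool from outside, world axes, zero at the start; "wrist_torque": the same for the moment, N m; "finger_gap": opening from 0.0 (shut) to 1.0 (fully open); "grip_force": force on a finger pad.
Only numpy, scipy, OpenCV 4.12 (cv2) and the standard library are available. Lean on these libraries where they do the work, as an engineer would, in place of code of your own. Each camera call takes 0.05 s, during which the arm holds its last target. There are 200 camera calls.

## Working session

There is one attempt and no reset: what is moved stays moved. The work goes in short steps, Python scripts to look and compute and a tool call to move; the robot and the scene stay as the last step left them, time stands still between calls to the robot, and variables do not carry over. Pictures are saved under pics/ and viewed, at most 10 in all, crops included, and the job is handed in when it is done.

Besides the shell and the picture viewer there is one more tool, called by a JSON object that holds its "name" and its "arguments". jog_arm: Moves the arm, as the interface text tells. Its arguments: {"type":"object","properties":{"motion":{"type":"array"},"squeeze":{"type":"number"}},"required":["motion"]}

```bash
mkdir -p pics
cat > h.py <<'E'
import numpy as np, cv2
from plant import ctrl, camera
def shot(n,f):
    c=camera(n); cv2.imwrite('pics/'+f+'.png',c['frame'][:,:,::-1]); np.savez('pics/'+f+'.npz',**{k:np.array(v) for k,v in c.items()}); return c
def ray(c,u,v):
    K=np.array(c['intrinsics']);d=np.array([(u-K[0,2])/K[0,0],(v-K[1,2])/K[1,1],1.]);return np.array(c['eye']),np.array(c['rotation'])@d
def onz(c,u,v,z):
    e,d=ray(c,u,v);return e+d*(z-e[2])/d[2]
def proj(c,p):
    q=np.array(c['rotation']).T@(np.array(p)-np.array(c['eye']));K=np.array(c['intrinsics']);return (K@q/q[2])[:2]
E
python3 - <<'E'
from h import *
a=shot('scene','s0');b=shot('side','d0')
for c in(a,b): print(c['eye'],c['rotation'],c['intrinsics'])
print(ctrl.sense())
cv2.imwrite('pics/both.png',cv2.resize(np.hstack([a['frame'],b['frame']])[:,:,::-1],(800,300)))
E
```

```text
[1.24124308 0.23441864 0.92648065] [-2.43430483  0.00873075  1.93483868] [[474.79523313   0.         265.65003045]
 [  0.         474.79523313 213.56175464]
 [  0.           0.           1.        ]]
[ 0.16532569 -1.12844116  0.76646585] [-2.07548414 -0.0242715  -0.35361379] [[506.47152388   0.         286.11209434]
 [  0.         506.47152388 215.9674874 ]
 [  0.           0.           1.        ]]
{'clock': 0.1, 'joint_pos': array([-2.06306497e-01,  1.81443782e-01,  1.60785444e+00, -3.24392255e-05,
        1.35380634e+00, -2.06297181e-01]), 'qvel': array([-1.07126613e-03, -2.49301444e-03, -2.94307973e-03,  5.00320832e-04,
       -2.74823962e-05,  8.86025240e-04]), 'effort': array([ 1.29169843e-03, -4.34824562e+01, -3.42694116e+01,  7.03934091e-02,
        3.40874540e-02,  2.31206508e-05]), 'position': array([5.74539539e-01, 1.00055668e-04, 2.37939036e-01]), 'ee_rot': array([-3.14010631e+00, -2.78699830e-04,  1.57079381e+00]), 'ft_force': array([-1.00353062, -0.51405794, -0.24749314]), 'wrist_torque': array([ 0.00357483, -0.01995237, -0.00289582]), 'grip_force': 0.0, 'finger_gap': 1.0022039949451422}
```

View pics/s0.png

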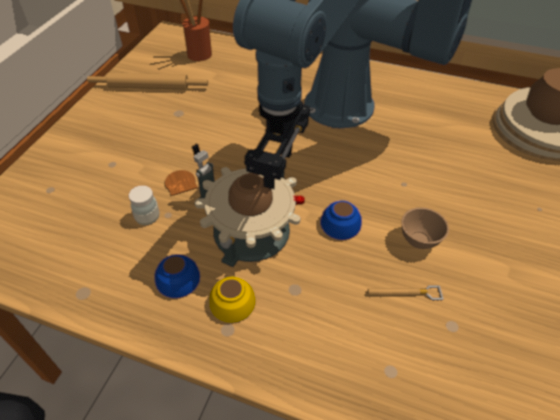

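View pics/d0.png

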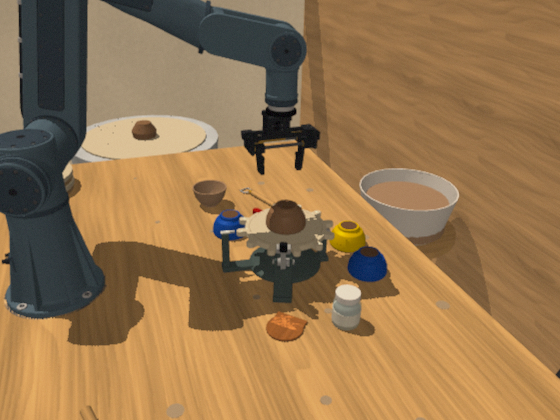

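The scene view shows the cream wheel around (250,205), the red lug at (299,200) and the upright pawl at (203,165). The side view shows the wheel at (286,230), the red lug at (257,212) and the pawl at (284,250). Next I'll get metric positions.

```bash
sed -i 's/^def shot/from scipy.spatial.transform import Rotation as R\ndef shot/; s/c=camera(n);/c=dict(camera(n)); c["rotation"]=R.from_euler("xyz",c["rotation"]).as_matrix();/' h.py
cat >> h.py <<'E'
def load(f,rpy=False):
    c=dict(np.load('pics/'+f+'.npz'))
    if c['rotation'].shape==(3,): c['rotation']=R.from_euler('xyz',c['rotation']).as_matrix()
    return c
def two(a,pa,b,pb):
    (e,d),(f,g)=ray(a,*pa),ray(b,*pb);s=np.linalg.lstsq(np.c_[d,-g],f-e,rcond=None)[0]
    p,q=e+d*s[0],f+g*s[1];return (p+q)/2,np.linalg.norm(p-q)
def top(c,ctr,z=.115,half=.2,n=500):  # rectified view: col=+x? -> right = -y, up = +x
    P=[(ctr[0]+sx*half,ctr[1]+sy*half,z) for sx,sy in((1,1),(1,-1),(-1,-1),(-1,1))]
    H=cv2.getPerspectiveTransform(np.float32([proj(c,p) for p in P]),np.float32([(0,0),(n,0),(n,n),(0,n)]))
    return cv2.warpPerspective(c['frame'],H,(n,n))
def red(c,box):
    f=c['frame'].astype(int);x0,y0,x1,y1=box;m=(f[...,0]>110)&(f[...,1]<50)&(f[...,2]<60)
    v,u=np.nonzero(m[y0:y1,x0:x1]);return u.mean()+x0,v.mean()+y0,len(u)
E
python3 - <<'E'
from h import *
a,b=load('s0'),load('d0')
ra,rb=red(a,(285,185,315,215)),red(b,(245,200,275,225))
print(ra,rb,onz(a,*ra[:2],.112),onz(b,*rb[:2],.112),two(a,ra[:2],b,rb[:2]))
for c,box in((a,(195,160,310,250)),(b,(215,195,345,260))):
    h=cv2.cvtColor(c['frame'],cv2.COLOR_RGB2HSV).astype(int);m=np.zeros(h.shape[:2],np.uint8)
    x0,y0,x1,y1=box;s=h[y0:y1,x0:x1];m[y0:y1,x0:x1]=((s[...,1]<110)&(s[...,2]>150))*255
    v,u=np.nonzero(m);P=np.float32([onz(c,i,j,.115)[:2] for i,j in zip(u,v)])
    print(len(u),cv2.minEnclosingCircle(P*1000))
ctr=(.55,0)
cv2.imwrite('pics/top.png',np.hstack([cv2.resize(top(c,onz(a,250,205,.115)),(400,400)) for c in(a,b)])[:,:,::-1]); print(onz(a,250,205,.115))
E
```

```text
(np.float64(299.0869565217391), np.float64(198.5), 46) (np.float64(256.05263157894734), np.float64(209.94736842105263), 19) [0.52316777 0.03614392 0.112     ] [0.52428852 0.03463499 0.112     ] (array([0.52399342, 0.03583463, 0.11192978]), np.float64(0.0015460870187509047))
1806 ((559.7987060546875, -85.13233947753906), 146.10623168945312)
733 ((537.2488403320312, -64.43708801269531), 154.30052185058594)
[ 0.58396284 -0.06186693  0.115     ]
```

View pics/top.png

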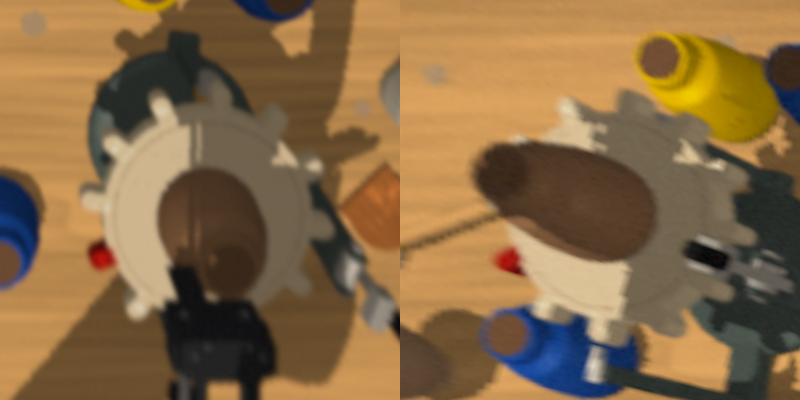

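Triangulating the red lug gives z = 0.112, which fits. The rectified views put the centre near (0.572, -0.070), with lugs at about -6.5° + 30k and red at about 114°, so it starts two clicks short. My plan is to cage the lug at about -6.5° between the fingers and carry it round 150°. That stays clear of both the pawl and the pointer. First I'll move above that lug.

{"name": "jog_arm", "arguments": {"motion": [1, -0.55, 0.76, 0, 0.07, 1, -0.45, 0.82, 0, 0.07, 1, -0.34, 0.87, 0, 0.07, 1, -0.25, 0.9, 0, 0.07, 1, 0, 0, 0, 0.07]}}

```text
clock: 0.52
position: [0.6695, -0.0673, 0.2372]
ee_rot: [3.141, 0.001, 1.013]
ft_force: [-1.3, -0.6, -0.6]
finger_gap: 1.004
grip_force: 0.0
```

{"name": "jog_arm", "arguments": {"motion": [0.5, 0, 0, 0, 0.075, 0.5, 0, 0, 0, 0.075, 0.5, 0, 0, 0, 0.075, 0.5, 0, 0, 0, 0.075, 0.5, 0, 0, 0, 0.075]}}

```text
clock: 0.93
position: [0.6668, -0.064, 0.2379]
ee_rot: [-3.141, 0.001, 0.426]
ft_force: [0.2, 0.2, -0.1]
finger_gap: 0.646
grip_force: 0.0
```

{"name": "jog_arm", "arguments": {"motion": [0.5, 0, 0, 0, 0.075, 0.5, 0, 0, 0, 0.075, 0.5, 0, 0, 0, 0.075, 0.5, 0, 0, 0, 0.075, 0.5, 0, 0, 0, 0]}}

```text
clock: 1.35
position: [0.6668, -0.064, 0.238]
ee_rot: [-3.141, 0.001, -0.043]
ft_force: [-1.2, -0.9, 1.0]
finger_gap: 0.501
grip_force: 0.0
```

Run:
```python
from h import *
s=ctrl.sense();print(s['clock'],s['position'],s['ee_rot'],s['joint_pos'],s['finger_gap'])
a,b=shot('scene','s1'),shot('side','d1')
w=shot('wrist','w1');print(w['eye'],w['rotation'],w['intrinsics'])
t=lambda c,z:cv2.resize(top(c,(.572,-.07),z,.2),(400,400))
cv2.imwrite('pics/top1.png',np.vstack([np.hstack([t(a,.115),t(b,.115)])])[:,:,::-1])
```

```text
1.35 [ 0.66684722 -0.06403294  0.23804477] [-3.14135098e+00  1.11897048e-03 -4.34744557e-02] [-2.72483470e-01  3.89739115e-01  1.34681407e+00 -1.89082619e-05
  1.40618409e+00  1.34179056e+00] 0.5010991573984148
[ 0.7369623  -0.06581994  0.38382978] [[-3.52789565e-02 -9.62620715e-01 -2.68545627e-01]
 [-9.99377171e-01  3.42005761e-02  8.69424205e-03]
 [ 8.15157652e-04  2.68685093e-01 -9.63227728e-01]] [[325.1922621    0.         279.31777409]
 [  0.         325.1922621  208.31952779]
 [  0.           0.           1.        ]]
```

View pics/top1.png

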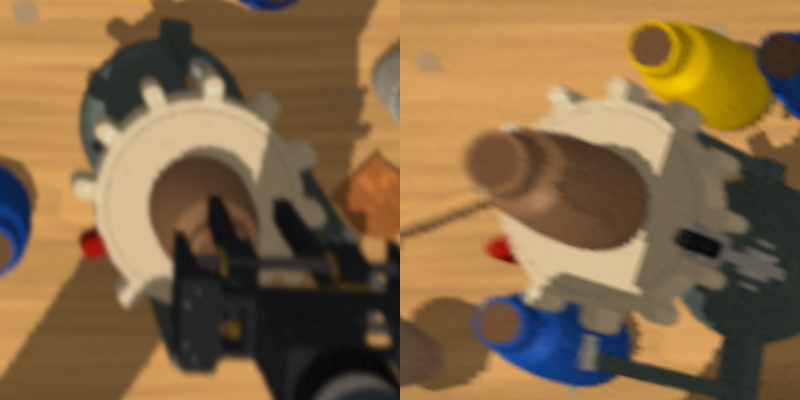

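View pics/w1.png

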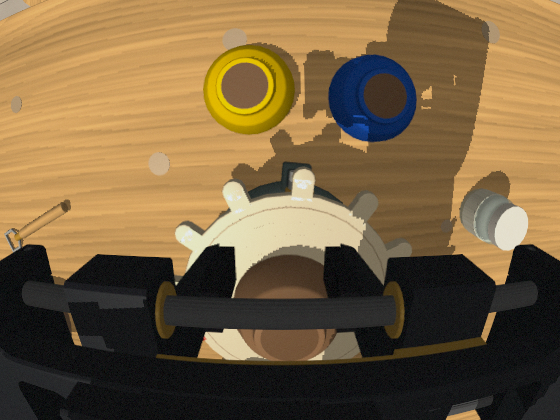

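The wrist view shows five lugs well: their ends are near (188,235), (235,190), (302,180), (365,205) and (398,250), and the 295 px column is roughly aligned with the tool. I'll rectify this view and fit the centre and phase.

```bash
cat >> h.py <<'E'
def fproj(c,P):
    q=(np.asarray(P)-c['eye'])@c['rotation'];K=c['intrinsics'];rho=np.hypot(q[...,0],q[...,1]);t=np.arctan2(rho,q[...,2])/np.maximum(rho,1e-9)
    return K[0,2]+K[0,0]*t*q[...,0],K[1,2]+K[1,1]*t*q[...,1]
def ftop(c,x1,y1,h,w,s=.0004,z=.115): # row0 = x1 (far), col0 = y1 (left)
    X,Y=np.meshgrid(x1-s*np.arange(h),y1-s*np.arange(w),indexing='ij')
    u,v=fproj(c,np.stack([X,Y,np.full_like(X,z)],-1));return cv2.remap(c['frame'],u.astype(np.float32),v.astype(np.float32),cv2.INTER_LINEAR)
E
python3 - <<'E'
from h import *
w=load('w1')
im=ftop(w,.72,.08,400,750)
c=np.array([.572,-.07])
for k in range(12):
    a=np.radians(-6.5+30*k);p=c+.118*np.array([np.cos(a),np.sin(a)])
    q=(int((.08-p[1])/.0004),int((.72-p[0])/.0004)); cv2.circle(im,q,25,(255,0,0),1)
cv2.imwrite('pics/w1t.png',im[:,:,::-1])
a,b=load('s0'),load('d0')
for pa in((197,149),(203,160)):
  for pb in((284,246),(283,262)): print(pa,pb,two(a,pa,b,pb))
E
```

```text
(197, 149) (284, 246) (array([ 0.50380376, -0.23231727,  0.16245278]), np.float64(0.006231938510108373))
(197, 149) (283, 262) (array([ 0.48864038, -0.24959849,  0.13820931]), np.float64(0.02136590084401189))
(203, 160) (284, 246) (array([ 0.51474887, -0.21069899,  0.14566651]), np.float64(0.0005339399789928918))
(203, 160) (283, 262) (array([ 0.49948854, -0.22780088,  0.12025196]), np.float64(0.01590760477372479))
```

View pics/w1t.png

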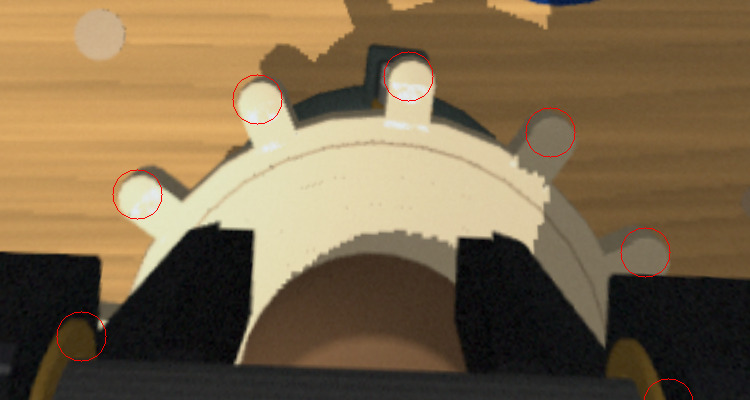

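The overlay matches the lugs to about 1 mm, so centre (0.571, -0.0705) and phase -6.5° stand. Next I'll move over the lug and descend.

{"name": "jog_arm", "arguments": {"motion": [0.5, 0.4, 0.32, 0, 0.022, 0.5, 0.4, 0.32, 0, 0.022, 0.5, 0, 0, 0.9, 0, 0.5, 0, 0, 0.9, 0, 0.5, 0, 0, 0.9, 0]}}

```text
clock: 1.92
position: [0.6904, -0.085, 0.1572]
ee_rot: [3.141, -0.001, -0.106]
ft_force: [-0.8, 0.9, -0.4]
finger_gap: 0.5
grip_force: 0.0
```

{"name": "jog_arm", "arguments": {"motion": [0.5, 0, 0, 0.5, 0, 0.5, 0, 0, 0.3, 0, 0.5, 0, 0, 0, 0]}}

```text
clock: 2.17
position: [0.6888, -0.0842, 0.1313]
ee_rot: [-3.141, 0.004, -0.107]
ft_force: [0.0, 0.1, -0.2]
finger_gap: 0.5
grip_force: 0.0
```

```bash
cat >> h.py <<'E'
C=np.array([.571,-.0705])
def where():
    s=ctrl.sense();d=s['position'][:2]-C;print('t',s['clock'],'pos',s['position'].round(4),'yaw',np.degrees(s['ee_rot'][2]).round(2),'r',np.hypot(*d).round(4),'az',np.degrees(np.arctan2(d[1],d[0])).round(2),'F',s['ft_force'].round(1))
E
python3 - <<'E'
from h import *
where()
w=shot('wrist','w2');cv2.imwrite('pics/w2t.png',ftop(w,.75,.0,375,500)[:,:,::-1])
E
```

```text
t 2.1667 pos [ 0.6888 -0.0842  0.1313] yaw -6.15 r 0.1186 az -6.65 F [ 0.   0.1 -0.2]
```

View pics/w2t.png

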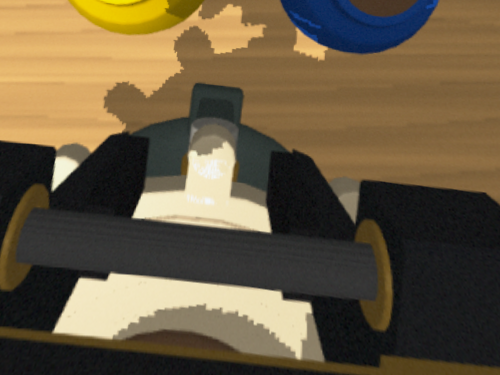

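The picture shows the lug centred between the two fingers, so I'll lower the hand and narrow the cage.

{"name": "jog_arm", "arguments": {"motion": [0.5, 0, 0, 0.5, 0, 0.5, 0, 0, 0.4, 0, 0.36, 0.03, 0, 0, 0, 0.36, 0, 0, 0, 0, 0.36, 0, 0, 0, 0], "squeeze": 5}}

```text
clock: 2.63
position: [0.6911, -0.0848, 0.107]
ee_rot: [3.142, -0.0, -0.108]
ft_force: [-0.1, -0.6, -0.8]
finger_gap: 0.357
grip_force: 0.0
```

Run:
```python
from h import *
where(); s=ctrl.sense();print(s['finger_gap'],s['grip_force'])
```

```text
t 2.6333 pos [ 0.6911 -0.0848  0.107 ] yaw -6.2 r 0.121 az -6.77 F [-0.1 -0.6 -0.8]
0.35681888367593256 0.0
```

{"name": "jog_arm", "arguments": {"motion": [0.36, -0.006, -0.21, 0.03, -0.0333, 0.36, -0.006, -0.21, 0.03, -0.0333, 0.36, -0.006, -0.21, 0.03, -0.0333, 0.36, -0.006, -0.21, 0, -0.0333, 0.36, -0.006, -0.21, 0, -0.0333]}}

```text
clock: 3.05
position: [0.6909, -0.0574, 0.1059]
ee_rot: [3.135, -0.001, 0.154]
ft_force: [-1.4, -10.2, 1.4]
finger_gap: 0.521
grip_force: 5.1
```

{"name": "jog_arm", "arguments": {"motion": [0.36, -0.006, -0.21, 0, -0.0333, 0.36, -0.006, -0.21, 0, -0.0333, 0.36, -0.006, -0.21, 0, -0.0333, 0.36, -0.006, -0.21, 0, -0.0333, 0.36, -0.006, -0.21, 0, -0.0333]}}

```text
clock: 3.47
position: [0.6824, -0.0234, 0.1056]
ee_rot: [3.14, -0.002, 0.417]
ft_force: [-0.5, -0.2, -0.1]
finger_gap: 0.359
grip_force: 0.1
```

{"name": "jog_arm", "arguments": {"motion": [0.36, 0, 0, 0, 0, 0.36, 0, 0, 0, 0, 0.36, 0, 0, 0, 0]}}

```text
clock: 3.72
position: [0.6816, -0.0234, 0.1045]
ee_rot: [3.141, -0.001, 0.413]
ft_force: [0.4, -0.0, -0.1]
finger_gap: 0.36
grip_force: 0.0
```

Run:
```python
from h import *
where()
a=shot('scene','s2');b=shot('side','d2')
for c in(a,b):
    f=c['frame'].astype(int);m=((f[...,0]>90)&(f[...,1]<50)&(f[...,2]<60)).astype(np.uint8)
    n,_,st,ce=cv2.connectedComponentsWithStats(m)
    for i in range(1,n):
        if st[i,4]>6: p=onz(c,*ce[i],.112);d=p[:2]-C;print(st[i,4],ce[i],p.round(3),np.hypot(*d).round(3),np.degrees(np.arctan2(d[1],d[0])).round(1))
```

```text
t 3.7167 pos [ 0.6816 -0.0234  0.1045] yaw 23.68 r 0.1202 az 23.07 F [ 0.4 -0.  -0.1]
13 [190.07692308  26.84615385] [-0.099 -0.56   0.112] 0.83 -143.9
158 [204.69620253  43.26582278] [-0.02  -0.467  0.112] 0.712 -146.2
29 [243.         220.82758621] [ 0.474 -0.012  0.112] 0.113 149.1
```

Following works, but at 5 N the fingers give way. I'll raise the squeeze for a stiffer cage and go one more click, which should bring red to the pointer.

{"name": "jog_arm", "arguments": {"motion": [0.36, -0.006, -0.21, 0, -0.0333, 0.36, -0.006, -0.21, 0, -0.0333, 0.36, -0.006, -0.21, 0, -0.0333, 0.36, -0.006, -0.21, 0, -0.0333, 0.36, -0.006, -0.21, 0, -0.0333], "squeeze": 25}}

```text
clock: 4.23
position: [0.6665, 0.0017, 0.1041]
ee_rot: [3.138, -0.002, 0.677]
ft_force: [5.0, -1.8, -3.8]
finger_gap: 0.359
grip_force: 2.7
```

{"name": "jog_arm", "arguments": {"motion": [0.36, -0.006, -0.21, 0, -0.0333, 0.36, -0.006, -0.21, 0, -0.0333, 0.36, -0.006, -0.21, 0, -0.0333, 0.36, -0.006, -0.21, 0, -0.0333, 0.36, -0.006, -0.21, 0, -0.0333]}}

```text
clock: 4.65
position: [0.6427, 0.0251, 0.1044]
ee_rot: [3.14, -0.001, 0.939]
ft_force: [0.9, -0.4, -0.5]
finger_gap: 0.357
grip_force: 0.2
```

{"name": "jog_arm", "arguments": {"motion": [0.36, 0, 0, 0, 0, 0.36, 0, 0, 0, 0, 0.36, 0, 0, 0, 0, 0.36, 0, 0, 0, 0, 0.36, 0, 0, 0, 0]}}

```text
clock: 5.07
position: [0.6423, 0.025, 0.104]
ee_rot: [3.142, 0.0, 0.937]
ft_force: [-0.2, 0.0, -0.2]
finger_gap: 0.362
grip_force: 0.0
```

Run:
```python
from h import *
where()
a=shot('scene','s3');b=shot('side','d3')
cv2.imwrite('pics/c3.png',np.hstack([cv2.resize(a['frame'][130:280,170:320],(400,400),interpolation=2),cv2.resize(b['frame'][170:320,210:360],(400,400),interpolation=2)])[:,:,::-1])
```

```text
t 5.0667 pos [0.6423 0.025  0.104 ] yaw 53.67 r 0.1192 az 53.25 F [-0.2  0.  -0.2]
```

View pics/c3.png

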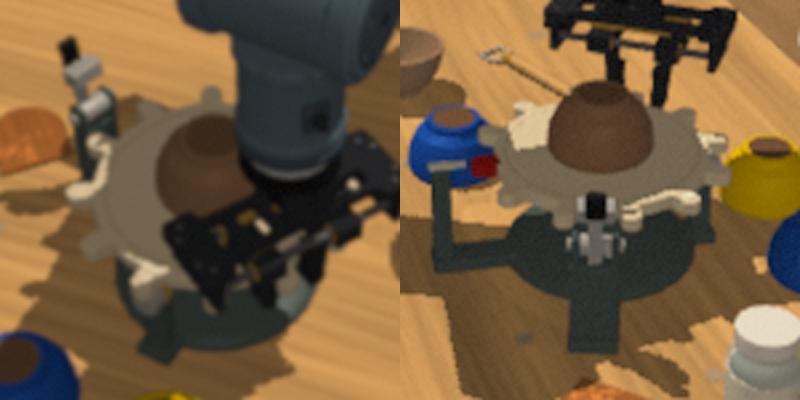

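The red lug sits exactly at the pointer (side crop, 484,165) and the bowl is upright and central. Now three counted clicks, settling in each.

{"name": "jog_arm", "arguments": {"motion": [0.36, -0.005, -0.21, 0, -0.0333, 0.36, -0.005, -0.21, 0, -0.0333, 0.36, -0.005, -0.21, 0, -0.0333, 0.36, -0.005, -0.21, 0, -0.0333, 0.36, -0.005, -0.21, 0, -0.0333]}}

```text
clock: 5.58
position: [0.6163, 0.0399, 0.1042]
ee_rot: [3.138, -0.001, 1.201]
ft_force: [5.3, 0.7, -3.1]
finger_gap: 0.36
grip_force: 2.5
```

{"name": "jog_arm", "arguments": {"motion": [0.36, -0.005, -0.21, 0, -0.0333, 0.36, -0.005, -0.21, 0, -0.0333, 0.36, -0.005, -0.21, 0, -0.0333, 0.36, -0.005, -0.21, 0, -0.0333, 0.36, -0.005, -0.21, 0, -0.0333]}}

```text
clock: 6.0
position: [0.5845, 0.0483, 0.1044]
ee_rot: [3.14, -0.0, 1.463]
ft_force: [-0.3, 0.3, 0.3]
finger_gap: 0.361
grip_force: 0.1
```

{"name": "jog_arm", "arguments": {"motion": [0.36, 0, 0, 0, 0, 0.36, 0, 0, 0, 0, 0.36, 0, 0, 0, 0, 0.36, 0, 0, 0, 0, 0.36, 0, 0, 0, 0]}}

```text
clock: 6.42
position: [0.5844, 0.048, 0.104]
ee_rot: [3.141, 0.0, 1.46]
ft_force: [-0.3, -0.7, -0.1]
finger_gap: 0.361
grip_force: 0.0
```

```bash
python3 -c "
from h import *
where();print(ctrl.sense()['joint_pos'].round(2))"
```

```text
t 6.4167 pos [0.5844 0.048  0.104 ] yaw 83.65 r 0.1192 az 83.53 F [-0.3 -0.7 -0.1]
[-0.12  0.36  1.68 -0.    1.1  -0.01]
```

{"name": "jog_arm", "arguments": {"motion": [0.36, -0.005, -0.21, 0, -0.0333, 0.36, -0.005, -0.21, 0, -0.0333, 0.36, -0.005, -0.21, 0, -0.0333, 0.36, -0.005, -0.21, 0, -0.0333, 0.36, -0.005, -0.21, 0, -0.0333]}}

```text
clock: 6.83
position: [0.5545, 0.0478, 0.1044]
ee_rot: [3.137, -0.0, 1.724]
ft_force: [5.2, 3.4, -1.7]
finger_gap: 0.358
grip_force: 2.4
```

{"name": "jog_arm", "arguments": {"motion": [0.36, -0.005, -0.21, 0, -0.0333, 0.36, -0.005, -0.21, 0, -0.0333, 0.36, -0.005, -0.21, 0, -0.0333, 0.36, -0.005, -0.21, 0, -0.0333, 0.36, -0.005, -0.21, 0, -0.0333]}}

```text
clock: 7.25
position: [0.5228, 0.039, 0.1043]
ee_rot: [3.141, 0.0, 1.986]
ft_force: [1.3, 0.7, -0.0]
finger_gap: 0.364
grip_force: 0.1
```

{"name": "jog_arm", "arguments": {"motion": [0.36, 0, 0, 0, 0, 0.36, 0, 0, 0, 0, 0.36, 0, 0, 0, 0, 0.36, 0, 0, 0, 0, 0.36, 0, 0, 0, 0]}}

```text
clock: 7.67
position: [0.5228, 0.0389, 0.104]
ee_rot: [3.141, 0.0, 1.983]
ft_force: [0.1, 0.1, -0.6]
finger_gap: 0.364
grip_force: 0.0
```

```bash
python3 -c "
from h import *
where();print(ctrl.sense()['joint_pos'].round(2))"
```

```text
t 7.6667 pos [0.5228 0.0389 0.104 ] yaw 113.63 r 0.1195 az 113.78 F [ 0.1  0.1 -0.6]
[-0.15  0.24  1.84  0.    1.06 -0.56]
```

{"name": "jog_arm", "arguments": {"motion": [0.36, -0.006, -0.21, 0, -0.0333, 0.36, -0.006, -0.21, 0, -0.0333, 0.36, -0.006, -0.21, 0, -0.0333, 0.36, -0.006, -0.21, 0, -0.0333, 0.36, -0.006, -0.21, 0, -0.0333]}}

```text
clock: 8.08
position: [0.4966, 0.0234, 0.1042]
ee_rot: [3.139, 0.0, 2.248]
ft_force: [2.1, 3.0, -0.8]
finger_gap: 0.36
grip_force: 2.2
```

{"name": "jog_arm", "arguments": {"motion": [0.36, -0.006, -0.21, 0, -0.0333, 0.36, -0.006, -0.21, 0, -0.0333, 0.36, -0.006, -0.21, 0, -0.0333, 0.36, -0.006, -0.21, 0, -0.0333, 0.36, -0.006, -0.21, 0, -0.0333]}}

```text
clock: 8.5
position: [0.4739, -0.0001, 0.1041]
ee_rot: [3.141, -0.0, 2.509]
ft_force: [-0.3, 0.7, 0.4]
finger_gap: 0.356
grip_force: 0.0
```

{"name": "jog_arm", "arguments": {"motion": [0.36, 0, 0, 0, 0, 0.36, 0, 0, 0, 0, 0.36, 0, 0, 0, 0, 0.36, 0, 0, 0, 0, 0.36, 0, 0, 0, 0]}}

```text
clock: 8.92
position: [0.4741, -0.0, 0.104]
ee_rot: [3.142, 0.0, 2.506]
ft_force: [1.3, -0.7, -0.0]
finger_gap: 0.36
grip_force: 0.0
```

```bash
python3 -c "
from h import *
where();print(ctrl.sense()['joint_pos'].round(2))"
```

```text
t 8.9167 pos [ 0.4741 -0.      0.104 ] yaw 143.61 r 0.1198 az 143.96 F [ 1.3 -0.7 -0. ]
[-0.25  0.13  1.97  0.    1.04 -1.19]
```

Third click done: the cage is at 143.6° with no force. I'll free the cage, lift, and go behind the pawl.

{"name": "jog_arm", "arguments": {"motion": [0.5, 0, 0, 0, 0, 0.5, 0, 0, -0.5, 0, 0.5, 0, 0, -1, 0, 0.5, 0, 0, -1, 0, 0.5, 0, 0, -1, 0]}}

```text
clock: 9.33
position: [0.4735, 0.0, 0.2099]
ee_rot: [-3.141, -0.001, 2.507]
ft_force: [1.4, -0.7, 0.1]
finger_gap: 0.501
grip_force: 0.0
```

{"name": "jog_arm", "arguments": {"motion": [0, 0, 0, -1, 0, 0, -0.7, -0.8, -0.5, 0, 0, -0.72, -0.83, 0, 0, 0, -0.72, -0.83, 0, 0, 0, -0.72, -0.83, 0, 0]}}

```text
clock: 9.75
position: [0.4848, -0.1317, 0.2547]
ee_rot: [3.141, 0.002, 2.508]
ft_force: [-0.4, -0.5, 0.3]
finger_gap: 0.144
grip_force: 0.0
```

{"name": "jog_arm", "arguments": {"motion": [0, -0.72, -0.83, 0, 0, 0, -0.72, -0.83, 0, 0, 0, -0.72, -0.83, 0, 0, 0, -0.72, -0.83, 0, 0, 0, 0, 0, 0, 0.075]}}

```text
clock: 10.17
position: [0.4949, -0.2674, 0.2538]
ee_rot: [-3.14, 0.002, 2.387]
ft_force: [-0.5, -0.5, 0.8]
finger_gap: 0.007
grip_force: 0.0
```

{"name": "jog_arm", "arguments": {"motion": [0, 0, 0, 0, 0.076, 0, 0, 0, 0, 0.076, 0, 0, 0, 0, 0.076, 0, 0, 0, 0, 0.076, 0, 0, 0, 0, 0.076]}}

```text
clock: 10.58
position: [0.4951, -0.2619, 0.2538]
ee_rot: [-3.141, -0.0, 1.786]
ft_force: [-0.1, -0.1, 0.2]
finger_gap: 0.004
grip_force: 0.0
```

{"name": "jog_arm", "arguments": {"motion": [0, 0, 0, 0, 0.076, 0, 0, 0, 0, 0.076, 0, 0, 0, 0, 0.076, 0, 0, 0, 0, 0.076, 0, 0, 0, 0, 0.076]}}

```text
clock: 11.0
position: [0.4951, -0.2618, 0.2539]
ee_rot: [-3.141, -0.0, 1.189]
ft_force: [-1.1, -0.1, -0.3]
finger_gap: 0.007
grip_force: 0.0
```

Run:
```python
from h import *
where();print(ctrl.sense()['joint_pos'].round(2))
a=shot('scene','s4');b=shot('side','d4');w=shot('wrist','w4')
cv2.imwrite('pics/c4.png',np.hstack([cv2.resize(w['frame'],(440,330)),cv2.resize(a['frame'][110:290,140:320],(330,330),interpolation=2)])[:,:,::-1])
```

```text
t 11.0 pos [ 0.4951 -0.2618  0.2539] yaw 68.14 r 0.2058 az -111.63 F [-1.1 -0.1 -0.3]
[-0.7   0.13  1.63  0.    1.38 -0.32]
```

View pics/c4.png

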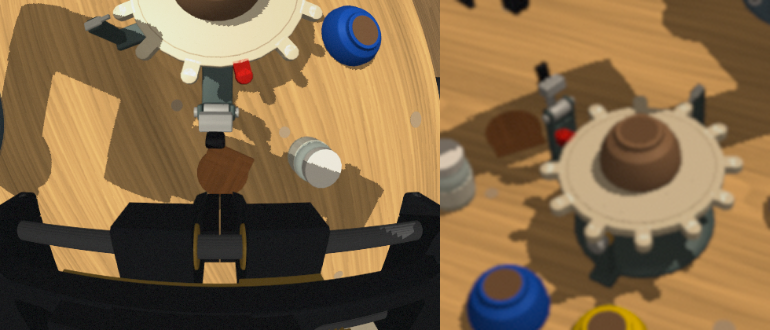

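The wheel rests with the gap (red lug on its right) facing the pawl, the bowl is central, and the upright pawl is straight ahead of the fingers (grip at wrist pixel ~(274,178)). I'll check the lateral offset and the lean.

Run:
```python
from h import *
from scipy.optimize import fsolve
w=load('w4');az=np.radians(-111.5);u=np.array([np.cos(az),np.sin(az)]);t=np.array([-u[1],u[0]])
# unknowns: lean (outward), lateral
def P(l,lat,L=57e-3):
    r=.156+L*np.sin(l);return np.r_[C+u*r+t*lat,.108+L*np.cos(l)]
for px,L in(((273.5,178),.057),((273,187),.070),((274,168),.044)):
    s=fsolve(lambda v:np.array(fproj(w,P(v[0],v[1],L)))-px,[.26,0.]);print(px,L,'lean deg',np.degrees(s[0]),'lat mm',s[1]*1e3,P(*s,L))
p=ctrl.sense()['position'];print('tcp lateral',(p[:2]-C)@t*1e3)
```

```text
(273.5, 178) 0.057 lean deg 24.147892705984383 lat mm -3.859590694167867 [ 0.50168858 -0.23592637  0.16001207]
(273, 187) 0.07 lean deg 23.238425370737716 lat mm -4.030399340618979 [ 0.49995343 -0.23986527  0.17232097]
(274, 168) 0.044 lean deg 23.42217902322685 lat mm -3.63938388848107 [ 0.50402951 -0.23058443  0.14837444]
tcp lateral -0.48322758028809515
```

The pawl leans as expected. Given the 13 mm lever offset, the lever itself leans about 11°. Its lateral offset is -4 mm, so I'll correct that and go down behind it.

{"name": "jog_arm", "arguments": {"motion": [0, 0, -0.12, 0.8, 0, 0, 0, 0, 0.8, 0, 0, 0, 0, 0.8, 0, 0, 0, 0, 0.73, 0, 0, 0, 0, 0, 0]}}

```text
clock: 11.57
position: [0.4892, -0.2586, 0.1554]
ee_rot: [-3.134, -0.003, 1.199]
ft_force: [-0.8, 1.5, -1.3]
finger_gap: 0.001
grip_force: 0.0
```

{"name": "jog_arm", "arguments": {"motion": [0, 0.38, 0, -0.05, 0, 0, 0.38, 0, -0.05, 0, 0, 0.26, 0, -0.05, 0, 0, 0.25, 0, -0.04, 0, 0, 0, 0, 0, 0]}}

```text
clock: 11.98
position: [0.5072, -0.224, 0.1676]
ee_rot: [3.138, 0.0, 1.198]
ft_force: [0.5, -0.3, -0.2]
finger_gap: 0.005
grip_force: 0.2
```

Run:
```python
from h import *
where();w=shot('wrist','w5');cv2.imwrite('pics/w5.png',w['frame'][60:360,120:440,::-1])
```

```text
t 11.9833 pos [ 0.5072 -0.224   0.1676] yaw 68.62 r 0.1662 az -112.56 F [ 0.5 -0.3 -0.2]
```

View pics/w5.png

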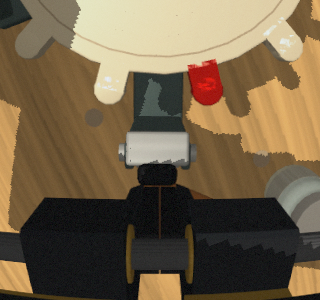

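The pawl's grip (crop 157,175) sits right against the closed fingers, and the tooth is in line with the gap between the white and red lugs. I'll continue folding.

{"name": "jog_arm", "arguments": {"motion": [0, 0.26, 0, 0.03, 0, 0, 0.26, 0, 0.03, 0, 0, 0.25, 0, 0.09, 0, 0, 0.25, 0, 0.1, 0, 0, 0, 0, 0, 0]}}

```text
clock: 12.45
position: [0.5172, -0.195, 0.1576]
ee_rot: [-3.141, -0.001, 1.196]
ft_force: [0.4, -0.4, 1.0]
finger_gap: 0.004
grip_force: 0.5
```

{"name": "jog_arm", "arguments": {"motion": [0, 0.22, 0, 0.15, 0, 0, 0.21, 0, 0.16, 0, 0, 0.17, 0, 0.2, 0, 0, 0.16, 0, 0.2, 0, 0, 0, 0, 0, 0]}}

```text
clock: 12.87
position: [0.5246, -0.1739, 0.1351]
ee_rot: [-3.139, -0.001, 1.196]
ft_force: [-0.1, -0.5, 0.1]
finger_gap: 0.006
grip_force: 0.0
```

Run:
```python
from h import *
where()
b=shot('side','d6');a=shot('scene','s6')
az=np.radians(-111.5);u=np.array([np.cos(az),np.sin(az)]);t=np.array([-u[1],u[0]])
for be in (45,60,75,90):
    g=np.radians(be);r=.156-.057*np.sin(g)+.013*np.cos(g);p=np.r_[C+u*r-t*.003,.108+.057*np.cos(g)+.013*np.sin(g)]
    print(be,p.round(3),proj(b,p).round(0))
f=b['frame'].astype(int).max(2)[225:275,265:305];v,x=np.nonzero(f<35)
print(len(v)); 
for row in f[::2,::2]: print(''.join('#' if q<35 else '+' if q<80 else '.' if q<150 else ' ' for q in row))
```

```text
t 12.8667 pos [ 0.5246 -0.1739  0.1351] yaw 68.53 r 0.1133 az -114.16 F [-0.1 -0.5  0.1]
45 [ 0.522 -0.186  0.157] [283. 236.]
60 [ 0.527 -0.175  0.148] [283. 237.]
75 [ 0.53  -0.166  0.135] [283. 239.]
90 [ 0.532 -0.162  0.121] [283. 243.]
209
 .....########......
 .....#######+....++
  ....#######+......
   ...+##+###+......
     .+######+......
      .##+###.....  
      .#####+       
       #####+       
       +####.       
       .#+#+        
        +..+.       
...   ..............
+...................
+.................++
+............+....++
++...+++...+.++...++
++++++++...+++++++++
++++.+.......+++++++
++++.+.......+.+++++
++++.+.......+.+++++
+++++++......+++++++
++++++++++++++++++++
++++++++++++++++++++
++++++++++++++++++++
++++++++++++++++++++
```

{"name": "jog_arm", "arguments": {"motion": [0, 0.13, 0, 0.12, 0, 0, 0.1, 0, 0.12, 0, 0, 0.05, 0, 0.1, 0, 0, 0, 0, 0, 0, 0, 0, 0, 0, 0]}}

```text
clock: 13.38
position: [0.5282, -0.1675, 0.1266]
ee_rot: [-3.141, -0.0, 1.195]
ft_force: [0.1, 1.4, -0.5]
finger_gap: 0.002
grip_force: 0.0
```

```bash
python3 -c "
from h import *
where()"
```

```text
t 13.3833 pos [ 0.5282 -0.1675  0.1266] yaw 68.49 r 0.106 az -113.81 F [ 0.1  1.4 -0.5]
```

{"name": "jog_arm", "arguments": {"motion": [0, 0, 0, 0.06, 0, 0, 0, 0, 0.06, 0, 0, 0, 0, 0, 0]}}

```text
clock: 13.63
position: [0.5285, -0.1676, 0.1259]
ee_rot: [-3.142, -0.0, 1.196]
ft_force: [-8.7, 4.3, 21.7]
finger_gap: 0.008
grip_force: 10.6
```

{"name": "jog_arm", "arguments": {"motion": [0, 0, 0, 0.06, 0, 0, 0, 0, 0, 0, 0, 0, 0, 0, 0]}}

```text
clock: 13.88
position: [0.5287, -0.1676, 0.1257]
ee_rot: [3.141, 0.0, 1.196]
ft_force: [-13.7, 7.7, 32.5]
finger_gap: 0.007
grip_force: 16.3
```

The hand stopped firmly at z = 0.1257 m. That is the stated height of the grip's upper face when home (126 mm), so the pawl is home. I'll lift off and verify.

{"name": "jog_arm", "arguments": {"motion": [0, 0, 0, -0.3, 0, 0, 0, 0, -0.8, 0, 0, 0, 0, -1, 0, 0, 0, 0, -1, 0, 0, 0, 0, -1, 0]}}

```text
clock: 14.3
position: [0.5279, -0.1675, 0.2454]
ee_rot: [-3.141, -0.0, 1.195]
ft_force: [1.5, -0.6, -0.5]
finger_gap: 0.002
grip_force: 0.0
```

{"name": "jog_arm", "arguments": {"motion": [0, -1, 0, -0.6, 0, 0, -1, 0, 0, 0, 0, -1, 0, 0, 0, 0, -1, 0, 0, 0, 0, 0, 0, 0, 0]}}

```text
clock: 14.72
position: [0.4825, -0.2836, 0.2624]
ee_rot: [3.142, 0.002, 1.191]
ft_force: [0.1, 0.9, -0.3]
finger_gap: 0.01
grip_force: 0.0
```

Run:
```python
from h import *
where()
b=shot('side','d7');a=shot('scene','s7');w=shot('wrist','w7');b0,a0=load('d4'),load('s4')
# black grip in each view
for n,c,box in(('side',b,(270,230,298,262)),('scene',a,(190,135,240,190))):
    x0,y0,x1,y1=box;m=c['frame'][y0:y1,x0:x1].max(2)<38;k,l,st,ce=cv2.connectedComponentsWithStats(m.astype(np.uint8))
    print(n,[(s[4],(q+[x0,y0]).round(1)) for s,q in zip(st[1:],ce[1:]) if s[4]>5])
az=np.radians(-111.5);ur=np.array([np.cos(az),np.sin(az)]);t=np.array([-ur[1],ur[0]])
for be in(67,90):
    g=np.radians(be);r=.156-.057*np.sin(g)+.013*np.cos(g);p=np.r_[C+ur*r-t*.003,.108+.057*np.cos(g)+.013*np.sin(g)]
    print(be,proj(a,p).round(1),proj(b,p).round(1),'wrist',np.round(fproj(w,p),1))
f=w['frame'];m=(f.max(2)<38).astype(np.uint8);m[190:]=0;k,l,st,ce=cv2.connectedComponentsWithStats(m);print('wrist black',[(s[4],q.round(1)) for s,q in zip(st[1:],ce[1:]) if s[4]>40])
h=cv2.cvtColor(f,cv2.COLOR_RGB2HSV);m=((f[...,0]>110)&(f[...,1]<50)&(f[...,2]<60));v,x=np.nonzero(m);print('red',x.mean(),v.mean(),len(v),'pred',[np.round(fproj(w,np.r_[C+.116*np.array([np.cos(q),np.sin(q)]),.115]),1) for q in[np.radians(-96.5)]])
# bowl/bystander change vs before pawl
def brown(c,box):
    x0,y0,x1,y1=box;h=cv2.cvtColor(c['frame'][y0:y1,x0:x1],cv2.COLOR_RGB2HSV).astype(int);m=(h[...,2]<130)&(h[...,1]>90)&(h[...,0]<15);v,x=np.nonzero(m);return x.mean()+x0,v.mean()+y0,len(v)
for c in(a0,a): print('bowl',brown(c,(218,165,275,222)))
d=cv2.absdiff(load('s0')['frame'],a['frame']).max(2)
for n,bx in dict(jar=(128,183,162,226),dry=(398,208,450,250),loop=(362,280,446,304),rib=(162,168,198,196)).items(): print(n,(d[bx[1]:bx[3],bx[0]:bx[2]]>45).mean().round(3))
```

```text
t 14.7167 pos [ 0.4825 -0.2836  0.2624] yaw 68.26 r 0.2307 az -112.56 F [ 0.1  0.9 -0.3]
side [(np.int32(22), array([284. , 242.6]))]
scene [(np.int32(39), array([219.4, 177.1])), (np.int32(18), array([200.6, 179.6])), (np.int32(9), array([200.8, 186.8]))]
67 [215.9 168.9] [283.5 237.6] wrist [279.5  61.1]
90 [219.5 177.2] [283.4 243. ] wrist [279.5  54.9]
wrist black [(np.int32(618), array([146.6,  26.4])), (np.int32(49), array([168.4,  44.3])), (np.int32(228), array([282.1,  56.3]))]
red 312.79637096774195 69.79838709677419 496 pred [array([316.7,  70.7])]
bowl (np.float64(248.29921875), np.float64(193.73828125), 1280)
bowl (np.float64(248.32717474980754), np.float64(193.83833718244804), 1299)
jar 0.248
dry 0.0
loop 0.0
rib 0.939
```

The grip is at the predicted home pixels in the scene and side views. The red lug is where the third click puts it, and the bowl hasn't moved. The rib and jar differences look like shadow or occlusion, since the fingers never went below 0.10 m. Handing in.

```bash
python3 -c "
from plant import ctrl
print(ctrl.job_done())"
```

```text
the job is handed in; nothing more can be done
None
```

I handed the job in at about 15 s with the wheel in the third click past the red lug, the pawl pressed home and the bowl still centred; the dry bowl and loop tool are unmoved, but a darkened view left the jar and rib unchecked, and no verdict came back.

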